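# Off the damp cupboard floor

## Task

The trap has dripped, so get the pump dispenser, the flip-top container and the little chopping board up off the cupboard floor. Stand the container (lengthwise along it) and the dispenser upright on the narrow raised ledge, each centred across the ledge's width and not sticking out past its ends, sharing it with the jar already there; stand the board on its long edge right down in the rack's empty slot, roughly centred along it. Leave the jar, scrubber and drain stopper where they are.

Things in the scene. Friction and masses are not known exactly. Their poses are not given: they have to be found in the camera images.
- dispenser: White empty pump dispenser standing upright on the floor, 145 mm tall. Origin: centre of its underside; z up; the spout points along its +x. Round body 62 mm across to z = 70 mm, shoulder tapering to z = 86 mm, round collar 32 mm across from z = 86 to 119 mm (good to grip), thin stem, pump head 26 mm across from z = 131 to 145 mm with a spout 12 mm wide that reaches x = +41 mm.
- container: Closed flip-top plastic container, a white box with a grey lid: 110 mm (its x) by 50 mm (its y), 70 mm tall. The straight white sides go up to z = 58 mm. Origin: centre of its underside. Stands on the floor.
- board: Small plain timber chopping board standing on its long edge on the floor: 120 mm long (its x), 18 mm thick (its y), 100 mm tall (z). Origin: centre of its underside.
- ledge: Fixed narrow raised timber ledge on two white blocks: 320 mm long (its y), 40 mm wide (its x), flat top at 100 mm above the floor. Origin: on the floor under its centre.
- ledge_top (a point): Centre of the ledge's flat top, 100 mm above the floor; x across its 40 mm width, y along its 320 mm length, z up.
- rack: Fixed light-timber rack, 110 mm (its x) by 140 mm (its y), base 12 mm thick; outer walls 8 mm thick and a solid middle block 46 mm thick, tops 57 mm above the floor. Two slots along x, each 24 mm wide: the empty one at y = -35 mm; that at y = +35 mm holds a fixed metal tray 150 mm long, 10 mm thick, top 98 mm above the floor. Origin: centre of its underside.
- slot (a point): Centre of the floor of the rack's empty slot, 12 mm above the cupboard floor; slot runs along x, is 24 mm wide in y, walls rise 45 mm above this point; z up.
- jar: Small amber glass jar with steel lid, 46 mm across, 75 mm tall, standing loose on the ledge, anywhere along it. Origin: centre of its underside. Leave alone.
- scrubber: Stainless steel pot scrubber, a low dome 78 mm across, 34 mm tall, on the floor. Origin: centre of its underside. Leave alone.
- stopper: Flat teal silicone drain stopper, disc 104 mm across with a middle knob 26 mm tall, on the floor. Origin: centre of its underside. Leave alone.
- standpipe: An obstacle. Fixed upright grey waste pipe 48 mm across with a white cap 60 mm across, 300 mm tall; an orange hand broom (110 mm wide in y, about 250 mm tall, foot at x = +107 mm) is propped against its +x side and is fixed too. Origin: on the floor on the pipe's axis.
Mind the look-alikes: they are no part of the job. Several things look just like the board: the one meant starts farthest to the robot's right. Leave any pink look-alike of the container alone.

How it is judged:
At the end, for the whole second after the job is handed in: Container and dispenser rest upright on the ledge, within 14 mm of its centreline; container lengthwise (0.2 rad), centre within 110 mm of the middle, dispenser within 135 mm. Board on edge on the slot's floor (6 mm), along it (0.2 rad), within 30 mm of its middle, tilt under 0.2 rad (x of container in the frame of ledge_top between -0.014 and 0.014 m and y of container in the frame of ledge_top between -0.11 and 0.11 m and z of container in the frame of ledge_top between -0.006 and 0.006 m and angle between each of container, dispenser's own z axis and vertical below 0.12 rad and linear speed of each of container, dispenser, board below 0.03 m/s and angular speed of each of container, dispenser, board below 0.3 rad/s and x of dispenser in the frame of ledge_top between -0.014 and 0.014 m and y of dispenser in the frame of ledge_top between -0.135 and 0.135 m and z of dispenser in the frame of ledge_top between -0.006 and 0.006 m and angle between the x axis of container and the y axis of ledge_top, either way round below 0.2 rad and x of board in the frame of slot between -0.03 and 0.03 m and y of board in the frame of slot between -0.009 and 0.009 m and z of board in the frame of slot between -0.006 and 0.006 m and angle between board's own z axis and vertical below 0.2 rad and angle between the x axis of board and the x axis of slot, either way round below 0.2 rad); the robot touches nothing.
It fails at once if the jar is shifted by more than 30 mm (distance of jar from where it was at the start of the episode above 0.03 m).
It fails at once if the scrubber is shifted by more than 30 mm (distance of scrubber from where it was at the start of the episode above 0.03 m).
It fails at once if the stopper is shifted by more than 30 mm (distance of stopper from where it was at the start of the episode above 0.03 m).
It also fails if it takes over 72 s, if anything falls off the work surface, if the arm or the gripper's body presses on something with over 40 N, if the wrist force passes 120 N, or if a joint passes its speed limit or range.

## Robot

A 7-joint arm with a two-finger parallel gripper is mounted at the origin on the work surface. World frame = base frame: x ahead of the robot, y to its left, z up, the work surface at z = 0. Lengths are in m, angles in rad, forces in N, time in s.
With the tool pointing down it reaches from about 0.425 to 0.875 m from the base axis. Payload 4.7 kg.
Tool frame: the origin (TCP) lies at the very end of the fingers, on their centre line; the grasp point (between the pads) lies 19 mm behind it; z points along the fingers, y is the line along which they close (so a half turn about z gives the same grasp; the last joint's range is limited). The gripper opens to 87 mm and grips with 3 to 60 N. Pads are 19 mm wide; open, the fingers measure 117 mm over their backs; the gripper's body (75 mm by 190 mm) begins 51 mm behind the grasp point.
Start: joints at [-1.152, 0.321, -0.07, 1.45, 0.023, 1.371, -0.057], TCP at [0.256, 0.597, 0.223] pointing down, gripper open.
Joint ranges: [-2.86, 2.86], [-0.3, 2.09], [-1.38, 1.24], [0.06, 2.45], [-1.56, 4.7], [0.09, 2.05], [-2.69, 2.69]. Speed limits (rad/s): [2.57, 2.57, 3.14, 3.14, 3.14, 3.14, 3.14].

## Interface

Orientations are given as a rotation vector (axis times angle).
In Python, from bench import ctrl, get_image, job gives the robot as it stands.
- The arm moves only by the shell command python3 -m crank 'ROWS' [FORCE]. ROWS is JSON, a list that holds one entry, the list of rows, each a list of 5 numbers: the shift along the tool's x, y, z in mm, then the turn about the tool's z in rad, then the closure, from -1 (fully open) to 1 (shut), so that 0 is half open. A call has 1 to 10 rows; each row shifts and turns the commanded pose from where the row before left it, along the tool's axes as they then stand; what a row does not reach is not made up. A row lasts 1/12 s, in which the tool goes at most 41.7 mm and 7.16 degrees, less where a joint would pass 70% of its speed; a pose out of reach is approached as far as the arm can. A call with a gripper value outside its range is refused whole. The fingers move at their own pace and stop on an object; FORCE is the grip in N (left out, the last holds). Time passes only in rows, so rows that do not move let the fingers close. It gives the time, the measured TCP pose, the force, the opening and the grip force at its end, in the units of the state.
- ctrl.get_state(): the state, without advancing time (a new reading comes with each control period).
- get_image(name): name is "scene" or "side" or "wrist"; returns a dict with "pixels" (480x640x3 uint8, red, green, blue), "fx", "fy", "cx", "cy" (pixels), "T" (4x4, takes a point from camera to world coordinates); the wrist camera has in their place "T_tool_cam" (4x4, takes a point from camera to tool coordinates, whose origin is the TCP and whose axes are the flange's). Camera axes: x right, y down, z forward; pixel columns grow to the right and rows downward; lengths in m; the calibration is good to about 2 mm. A picture is of the moment at which its call begins: read the wrist's pose just before it. There is no depth.
- job.close_job(): hands the job in; it is judged then, once.
The state is a dict: "time": time; "joint_positions": joint angles; "qd": joint speeds; "joint_torque": joint torques, N m; "position": TCP position; "tool_rot": TCP orientation; "ft_force": force on the tool from outside, world axes, zero at the start; "torque": the same for the moment, N m; "grip_width": opening from 0.0 (shut) to 1.0 (fully open); "grip_force": force on a finger pad.
Only numpy, scipy, OpenCV 4.12 (cv2) and the standard library are available. Lean on these libraries where they do the work, as an engineer would, in place of code of your own. Each camera call takes 0.05 s, during which the arm holds its last target. There are 200 camera calls.

## Working session

There is one attempt and no reset: what is moved stays moved. The work goes in short steps, Python scripts to look and compute and a shell command to move; the robot and the scene stay as the last step left them, time stands still between calls to the robot, and variables do not carry over. Pictures are saved under pics/ and viewed, at most 10 in all, crops included, and the job is handed in when it is done.

```bash
mkdir -p pics; ls; python3 - <<'E'
from bench import ctrl,get_image
import cv2,numpy as np
s=ctrl.get_state();print(s)
for n in("scene","side"):
    i=get_image(n);cv2.imwrite(f"pics/{n}0.png",i["pixels"][...,::-1]);print(n,i["fx"],i["fy"],i["cx"],i["cy"],np.round(i["T"],3).tolist())
    np.savez(f"pics/{n}0.npz",**i)
E
```

```text
pics
{'time': 0.0, 'joint_positions': array([-1.15189828,  0.32184386, -0.07010637,  1.45170258,  0.02260828,
        1.37081386, -0.05690812]), 'qd': array([ 0.00201863,  0.00118245, -0.00085483,  0.00026633,  0.00083663,
        0.00010146,  0.00164785]), 'joint_torque': array([ 1.85775007e-04, -4.91292751e+01, -4.03902456e-01, -3.12518835e+01,
       -6.39309967e-02,  4.43001674e-02,  2.03352815e-04]), 'position': array([0.25580224, 0.59692404, 0.22143432]), 'tool_rot': array([-6.31393071e-01, -3.07718501e+00,  3.07468081e-03]), 'ft_force': array([-0.37584726,  0.21374715, -0.51145395]), 'torque': array([-0.07236426,  0.02342403,  0.09034155]), 'grip_force': 0.0, 'grip_width': 0.9998835590252647}
scene 575.8333805912273 575.8333805912273 319.75019156251744 236.84663465262503 [[-0.357, 0.685, -0.635, 1.315], [0.934, 0.258, -0.246, 0.398], [-0.005, -0.682, -0.732, 1.121], [0.0, 0.0, 0.0, 1.0]]
side 447.9754673399111 447.9754673399111 322.71830663549275 244.82720165705237 [[0.933, -0.249, 0.261, 0.082], [-0.36, -0.664, 0.655, -0.794], [0.01, -0.705, -0.709, 0.978], [0.0, 0.0, 0.0, 1.0]]
```

View pics/scene0.png

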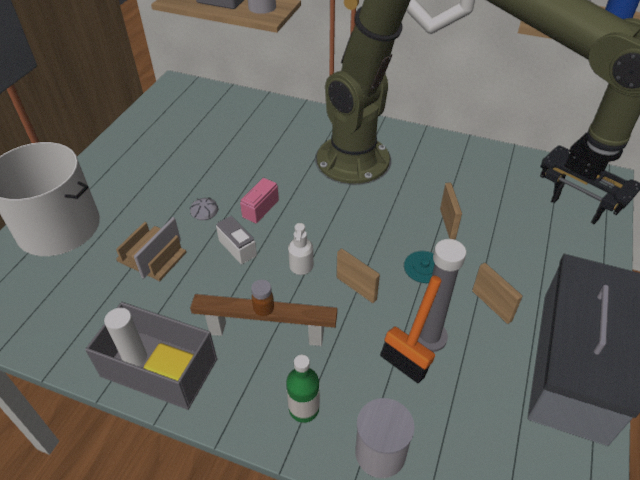

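View pics/side0.png

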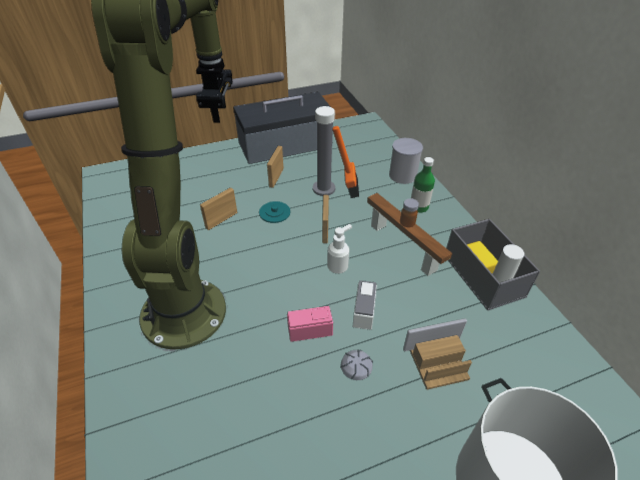

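The pictures show the target board (robot's rightmost) at scene (357,275) / side (326,220). The dispenser is at (300,250), the container at (236,240), the ledge spans (192,300)-(336,318) and the rack is at (150,250). I'll enlarge both views to pick corners.

```bash
cat > h.py <<'E'
import numpy as np,cv2
from bench import ctrl,get_image
from scipy.spatial.transform import Rotation as R
def load(n): return dict(np.load(f"pics/{n}.npz"))
def ray(i,u,v,T=None):
    T=i["T"] if T is None else T
    d=T[:3,:3]@np.array([(u-i["cx"])/i["fx"],(v-i["cy"])/i["fy"],1.]);return T[:3,3],d
def onz(i,u,v,z,T=None):
    o,d=ray(i,u,v,T);return o+d*(z-o[2])/d[2]
def proj(i,p,T=None):
    T=i["T"] if T is None else T
    c=T[:3,:3].T@(np.array(p)-T[:3,3]);return np.array([i["fx"]*c[0]/c[2]+i["cx"],i["fy"]*c[1]/c[2]+i["cy"]])
def tri(i,a,j,b):
    o1,d1=ray(i,*a);o2,d2=ray(j,*b)
    t=np.linalg.lstsq(np.stack([d1,-d2],1),o2-o1,rcond=None)[0]
    return (o1+d1*t[0]+o2+d2*t[1])/2
def wristT():
    s=ctrl.get_state();i=get_image("wrist");M=np.eye(4);M[:3,:3]=R.from_rotvec(s["tool_rot"]).as_matrix();M[:3,3]=s["position"]
    i["T"]=M@i["T_tool_cam"];return i
E
python3 - <<'E'
from h import *
for n,(x0,y0,x1,y1) in dict(scene=(90,170,410,370),side=(280,170,490,395)).items():
    p=load(n+"0")["pixels"][y0:y1,x0:x1,::-1];f=2.5
    cv2.imwrite(f"pics/{n}0c.png",cv2.resize(p,None,fx=f,fy=f,interpolation=cv2.INTER_CUBIC))
E
```

```text
(no output)
```

View pics/scene0c.png

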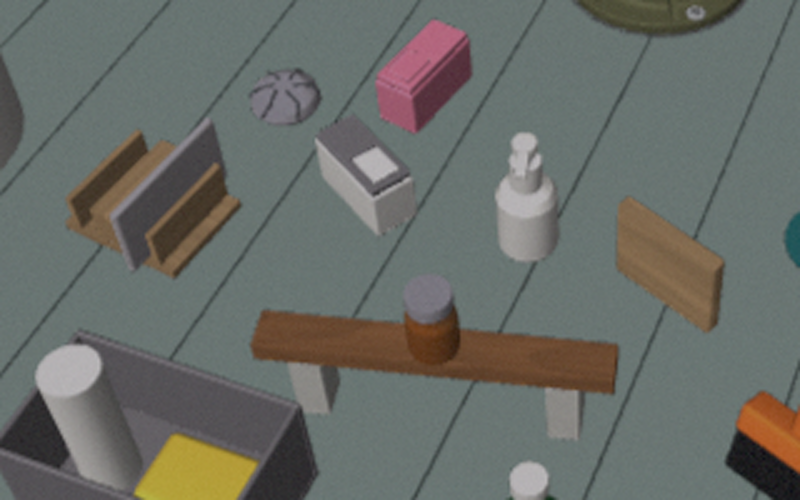

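View pics/side0c.png

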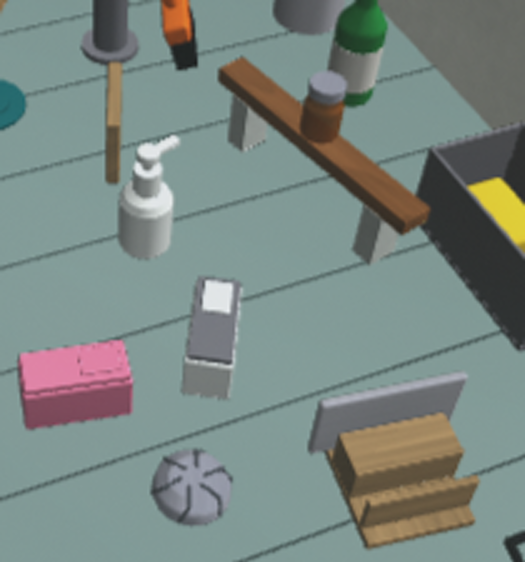

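```bash
python3 - <<'E'
from h import *
S,D=load("scene0"),load("side0")
s=lambda a:(a[0]/2.5+90,a[1]/2.5+170); d=lambda a:(a[0]/2.5+280,a[1]/2.5+170)
np.set_printoptions(precision=3,suppress=True)
for nm,z,P,Q in [("ledge",.1,[(264,312),(254,343),(617,346),(614,374)],[(240,58),(220,70),(427,212),(403,226)]),
 ("cont lid",.07,[(352,117),(317,140),(413,180),(380,203)],[(197,277),(242,280),(235,360),(187,355)]),
 ("cont base",0,[(383,233),(413,216),(321,172)],[(183,390),(228,397)]),
 ("board top",.1,[(628,198),(618,206),(722,262),(713,269)],[(109,64),(121,64),(108,130),(119,130)]),
 ("board base",0,[(708,328),(617,270)],[(107,180),(118,180)]),
 ("tray top",.098,[(211,121),(218,126),(113,214),(120,222)],[(318,402),(465,374)]),
 ("rack base",0,[(175,275),(66,222),(240,204)],[(368,546),(475,521)]),
 ("rack wall top front",.057,[(148,237),(222,168)],[(370,503),(478,480)]),
 ("jar lid",.075+.1,[(429,288)],[(327,84)]),("disp base",0,[(527,245)],[(146,245)]),("disp head",.145,[(524,142)],[(148,152)]),("spout",.138,[(519,168)],[(177,142)]),
 ("scrub",.0,[(285,105)],[(192,495)])]:
    print(nm,"SC",*[onz(S,*s(p),z)[:2] for p in P],"SD",*[onz(D,*d(p),z)[:2] for p in Q])
for n,a,b in [("lid",(524,142),(148,152)),("jar",(429,288),(327,84))]: print(n,tri(S,s(a),D,d(b)))
for n,a,z in [("pipecap",(450,252),.3),("broom",(408,358),.0),("stopper",(421,265),0)]: print(n,onz(S,*a,z))
print("drawer etc", onz(S,160,310,0.1), onz(S,302,362,.2))
E
```

```text
ledge SC [ 0.689 -0.141] [ 0.722 -0.133] [0.613 0.164] [0.642 0.172] SD [0.643 0.171] [0.609 0.158] [ 0.717 -0.141] [ 0.681 -0.149]
cont lid SC [ 0.417 -0.196] [ 0.459 -0.215] [ 0.475 -0.1  ] [ 0.514 -0.117] SD [ 0.457 -0.114] [ 0.5   -0.135] [ 0.448 -0.226] [ 0.406 -0.203]
cont base SC [ 0.496 -0.13 ] [ 0.464 -0.111] [ 0.443 -0.229] SD [ 0.408 -0.197] [ 0.449 -0.222]
board top SC [0.448 0.116] [0.461 0.11 ] [0.491 0.222] [0.502 0.217] SD [0.485 0.217] [0.499 0.212] [0.44  0.104] [0.452 0.099]
board base SC [0.494 0.216] [0.457 0.11 ] SD [0.446 0.121] [0.459 0.116]
tray top SC [ 0.496 -0.311] [ 0.5 -0.3] [ 0.637 -0.333] [ 0.643 -0.322] SD [ 0.488 -0.314] [ 0.635 -0.336]
rack base SC [ 0.619 -0.3  ] [ 0.598 -0.443] [ 0.513 -0.287] SD [ 0.5   -0.419] [ 0.609 -0.433]
rack wall top front SC [ 0.623 -0.314] [ 0.518 -0.294] SD [ 0.499 -0.405] [ 0.604 -0.42 ]
jar lid SC [0.665 0.015] SD [0.666 0.013]
disp base SC [0.459 0.014] SD [0.45  0.004]
disp head SC [0.454 0.013] SD [0.449 0.01 ]
spout SC [0.48  0.019] SD [0.489 0.02 ]
scrub SC [ 0.367 -0.314] SD [ 0.367 -0.312]
lid [0.451 0.012 0.142]
jar [0.665 0.014 0.175]
pipecap [0.551 0.367 0.3  ]
broom [0.616 0.335 0.   ]
stopper [0.342 0.296 0.   ]
drawer etc [ 0.753 -0.193  0.1  ] [0.817 0.168 0.2  ]
```

```bash
cat >> h.py <<'E'
def plan(x,y,z,yaw):
    """shift in tool mm axes from here, then turn; yaw = wanted heading (deg) of the tool's y, mod 180"""
    s=ctrl.get_state();M=R.from_rotvec(s["tool_rot"]).as_matrix()
    d=M.T@(np.array([x,y,z])-s["position"])*1000
    c=np.degrees(np.arctan2(M[1,1],M[0,1]));t=(yaw-c+90)%180-90
    print("shift",d.round(1),"turn",round(-np.radians(t),3),"now",s["position"].round(4),"yaw",c.round(1),"q7",s["joint_positions"][6].round(2),"t",round(s["time"],2),"F",s["ft_force"].round(1),"w",round(s["grip_width"]*87,1),"gf",round(s["grip_force"],1))
def wpos(x,y,yaw): print("tilt check")
E
python3 -m crank '[[[0,0,-15,0.12,-1],[0,0,-15,0.12,-1],[0,0,-15,0.12,-1],[0,0,-15,0.12,-1],[0,0,-15,0.12,-1],[0,0,-15,0.12,-1],[0,0,-15,0.12,-1],[0,0,-15,0.12,-1],[0,0,-15,0.12,-1],[0,0,0,0.12,-1]]]' 30
python3 - <<'E'
from h import *
plan(.472,.162,.35,-22)
i=get_image("wrist");print(i["T_tool_cam"].round(3).tolist(),i["fx"])
E
```

```text
time: 0.93
position: [0.2563, 0.5983, 0.3607]
tool_rot: [-2.264, -2.175, -0.006]
ft_force: [0.2, -0.5, 1.6]
grip_width: 1.003
grip_force: 0.0
shift [-427.4  232.9    9.3] turn 0.344 now [0.2563 0.5983 0.3607] yaw -2.3 q7 -1.23 t 0.93 F [ 0.2 -0.5  1.6] w 87.2 gf 0.0
[[-0.0, -0.97, -0.243, 0.067], [1.0, -0.0, -0.0, -0.0], [0.0, -0.243, 0.97, -0.162], [0.0, 0.0, 0.0, 1.0]] 385.86863405215036
```

```bash

python3 -m crank '[[[-33,18,0,0,-1],[-33,18,0,0,-1],[-33,18,0,0,-1],[-33,18,0,0,-1],[-33,18,0,0,-1],[-33,18,0,0,-1],[-33,18,0,0,-1],[-33,18,0,0,-1],[-33,18,0,0,-1],[-33,18,0,0,-1]]]' >/dev/null
python3 -m crank '[[[-33,18,0,0,-1],[-33,18,0,0,-1],[-31,17,0,0,-1],[0,0,0,0.115,-1],[0,0,0,0.115,-1],[0,0,0,0.114,-1],[0,0,0,0,-1],[0,0,0,0,-1]]]'
python3 - <<'E'
from h import *
i=wristT();plan(.472,.162,.35,-22)
np.savez("pics/w1.npz",**i);cv2.imwrite("pics/w1.png",i["pixels"][...,::-1])
for z,(x,y) in [(0,(.472,.162)),(.1,(.472,.162)),(.145,(.453,.012)),(.1,(.665,.013))]: print(proj(i,(x,y,z)).round())
E
```

```text
time: 2.48
position: [0.4741, 0.1627, 0.3569]
tool_rot: [-2.595, -1.771, 0.002]
ft_force: [-0.5, 0.3, 0.9]
grip_width: 1.003
grip_force: 0.0
shift [-1.5 -1.6  7.1] turn 0.011 now [0.4741 0.1628 0.3571] yaw -21.4 q7 -0.77 t 2.53 F [ 0.4 -0.9  0.4] w 86.9 gf 0.0
[313. 201.]
[313. 213.]
[348. 355.]
[519. 272.]
```

View pics/w1.png

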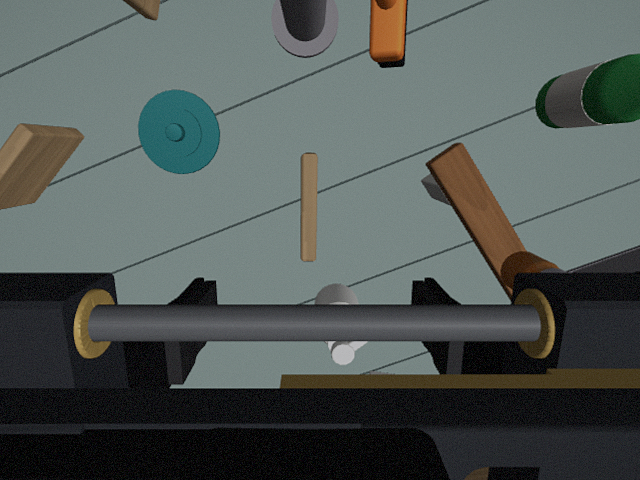

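The board's top face is cleanly visible at (301–317, 153–261). Dispenser is at (343,350), and the ledge end at (430–460,145–165). Next I'll fit the board rectangle on z=0.1.

```bash
cat >> h.py <<'E'
def rect(i,box,z,mask):
    x0,y0,x1,y1=box
    m=np.zeros(mask.shape,np.uint8);m[y0:y1,x0:x1]=mask[y0:y1,x0:x1]
    c=max(cv2.findContours(m,cv2.RETR_EXTERNAL,cv2.CHAIN_APPROX_NONE)[0],key=cv2.contourArea)[:,0]
    w=np.array([onz(i,u,v,z)[:2] for u,v in c])*1000
    (a,b),(p,q),t=cv2.minAreaRect(w.astype(np.float32))
    if p<q:p,q,t=q,p,t+90
    print("ctr",round(a,1),round(b,1),"size",round(p,1),round(q,1),"long yaw",round((t+90)%180-90,1));return a,b,t
def hsv(i): return cv2.cvtColor(i["pixels"],cv2.COLOR_RGB2HSV)
E
python3 - <<'E'
from h import *
i=load("w1");H=hsv(i);print(H[200,309],H[200,280],H[200,490])
m=((H[...,0]<25)&(H[...,1]>60)).astype(np.uint8)*255
a,b,t=rect(i,(280,130,340,280),.1,m)
plan(a/1000,b/1000,.07,t-90)
E
```

```text
[ 16  94 139] [ 84  30 137] [ 14 135 113]
ctr 469.2 168.4 size 117.7 17.0 long yaw 68.1
shift [  3.6  -6.4 287.1] turn 0.008 now [0.4741 0.1628 0.3571] yaw -21.4 q7 -0.77 t 2.53 F [ 0.4 -0.9  0.4] w 86.9 gf 0.0
```

```bash

python3 -m crank '[[[3.6,-6.4,30,0,-0.4],[0,0,40,0,-0.4],[0,0,40,0,-0.4],[0,0,40,0,-0.4],[0,0,40,0,-0.4],[0,0,40,0,-0.4],[0,0,30,0,-0.4],[0,0,28,0.008,-0.4],[0,0,0,0,-0.4],[0,0,0,0,-0.4]]]' 
python3 -m crank '[[[0,0,0,0,1],[0,0,0,0,1],[0,0,0,0,1],[0,0,0,0,1],[0,0,0,0,1],[0,0,0,0,1],[0,0,0,0,1]]]' 35
python3 -c "
from h import *
plan(.4692,.1684,.07,-21.9)"
```

```text
time: 3.37
position: [0.4687, 0.1681, 0.0687]
tool_rot: [2.604, 1.757, -0.005]
ft_force: [0.2, -0.5, 0.7]
grip_width: 0.703
grip_force: 0.0
time: 3.95
position: [0.4699, 0.1686, 0.0699]
tool_rot: [-2.606, -1.754, -0.001]
ft_force: [-0.3, -0.3, -0.3]
grip_width: 0.252
grip_force: 0.0
shift [-0.5 -0.6 -0.1] turn -0.004 now [0.4699 0.1686 0.0699] yaw -22.1 q7 -0.72 t 3.95 F [-0.3 -0.3 -0.3] w 22.0 gf 0.0
```

```bash

python3 -m crank '[[[0,0,0,0,1],[0,0,0,0,1],[0,0,-10,0,1],[0,0,-20,0.1,1],[0,0,-35,0.124,1],[0,0,-35,0.124,1],[0,0,-35,0.124,1],[0,0,-35,0.124,1],[0,0,-35,0.124,1],[0,0,-30,0.124,1]]]' 
python3 -m crank '[[[0,0,0,0.124,1],[0,0,0,0.124,1],[0,0,0,0.124,1],[0,0,0,0.124,1],[0,0,0,0,1]]]' 
python3 -c "
from h import *
plan(.43,-.396,.3,-99)"
```

```text
time: 4.78
position: [0.4697, 0.1682, 0.3077]
tool_rot: [-3.097, -0.523, -0.003]
ft_force: [0.7, 1.0, -1.3]
grip_width: 0.202
grip_force: 35.0
time: 5.2
position: [0.4695, 0.1682, 0.3049]
tool_rot: [-3.132, 0.249, 0.0]
ft_force: [0.0, 0.0, -1.0]
grip_width: 0.204
grip_force: 35.0
shift [ 50.1 563.3   4.9] turn -0.002 now [0.4695 0.1682 0.3049] yaw -99.1 q7 -2.14 t 5.2 F [ 0.  0. -1.] w 17.8 gf 35.0
```

```bash

python3 -m crank '[[[0,30,0,0,1],[0,38,0,0,1],[0,38,0,0,1],[0,38,0,0,1],[0,38,0,0,1],[5,38,0,0,1],[5,38,0,0,1],[5,38,0,0,1],[5,38,0,0,1],[5,38,0,0,1]]]' 
python3 -m crank '[[[5,38,0,0,1],[5,38,10,0,1],[5,38,20,0,1],[5,38,25,0,1],[5,40,20,0,1],[0,0,5,0,1],[0,0,0,0,1],[0,0,0,0,1]]]' 
python3 - <<'E'
from h import *
i=wristT();plan(.555,-.396,.085,-99)
np.savez("pics/w2.npz",**i);cv2.imwrite("pics/w2.png",i["pixels"][...,::-1])
E
```

```text
time: 6.03
position: [0.4362, -0.2049, 0.3049]
tool_rot: [-3.131, 0.237, -0.002]
ft_force: [1.5, 0.2, -2.0]
grip_width: 0.205
grip_force: 35.0
time: 6.7
position: [0.4318, -0.3885, 0.2287]
tool_rot: [-3.132, 0.242, 0.002]
ft_force: [0.7, 0.5, -1.2]
grip_width: 0.205
grip_force: 35.0
shift [121.7 -10.1 144.8] turn 0.005 now [ 0.433  -0.3877  0.2296] yaw -98.7 q7 -0.8 t 6.75 F [ 0.3  0.8 -0.9] w 17.9 gf 35.0
```

View pics/w2.png

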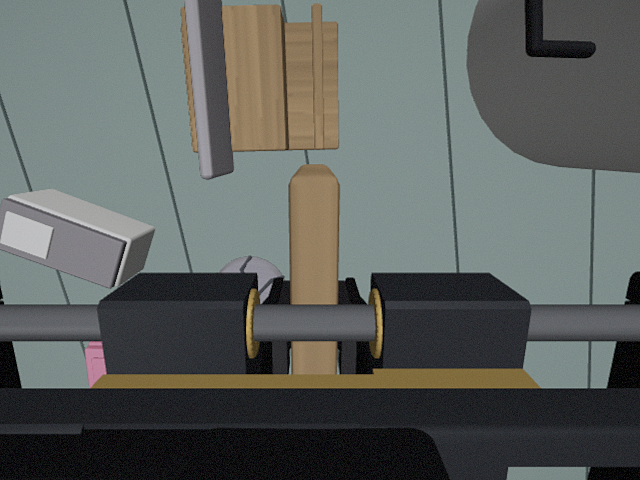

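The rack is dead ahead: block's slot-side edge is at u≈284, the outer wall at u≈313–321, their near ends at v≈150. I'll locate the edges more precisely, and the held board's far end at (290–338,165) too.

```bash
python3 - <<'E'
from h import *
i=load("w2");g=cv2.GaussianBlur(i["pixels"],(1,9),0).astype(int).sum(2)
for v in (35,60,100,140): print(v,list(zip(range(276,342,1),g[v,276:342]//3)))
print([ (v,g[v,255]//3,g[v,317]//3) for v in range(142,158)])
E
```

```text
35 [(276, np.int64(113)), (277, np.int64(112)), (278, np.int64(114)), (279, np.int64(114)), (280, np.int64(118)), (281, np.int64(84)), (282, np.int64(51)), (283, np.int64(51)), (284, np.int64(53)), (285, np.int64(112)), (286, np.int64(123)), (287, np.int64(118)), (288, np.int64(119)), (289, np.int64(118)), (290, np.int64(119)), (291, np.int64(117)), (292, np.int64(118)), (293, np.int64(118)), (294, np.int64(119)), (295, np.int64(117)), (296, np.int64(118)), (297, np.int64(119)), (298, np.int64(116)), (299, np.int64(118)), (300, np.int64(118)), (301, np.int64(117)), (302, np.int64(117)), (303, np.int64(119)), (304, np.int64(118)), (305, np.int64(118)), (306, np.int64(118)), (307, np.int64(118)), (308, np.int64(117)), (309, np.int64(118)), (310, np.int64(117)), (311, np.int64(121)), (312, np.int64(97)), (313, np.int64(101)), (314, np.int64(118)), (315, np.int64(118)), (316, np.int64(117)), (317, np.int64(117)), (318, np.int64(115)), (319, np.int64(116)), (320, np.int64(114)), (321, np.int64(110)), (322, np.int64(99)), (323, np.int64(112)), (324, np.int64(119)), (325, np.int64(117)), (3
[... 4594 characters left out ...]
37, np.int64(128)), (338, np.int64(108)), (339, np.int64(129)), (340, np.int64(141)), (341, np.int64(139))]
[(142, np.int64(129), np.int64(131)), (143, np.int64(128), np.int64(130)), (144, np.int64(128), np.int64(129)), (145, np.int64(128), np.int64(127)), (146, np.int64(127), np.int64(124)), (147, np.int64(124), np.int64(118)), (148, np.int64(120), np.int64(114)), (149, np.int64(115), np.int64(114)), (150, np.int64(115), np.int64(120)), (151, np.int64(119), np.int64(129)), (152, np.int64(127), np.int64(135)), (153, np.int64(133), np.int64(137)), (154, np.int64(136), np.int64(138)), (155, np.int64(137), np.int64(137)), (156, np.int64(138), np.int64(137)), (157, np.int64(138), np.int64(137))]
```

```bash
python3 - <<'E'
from h import *
i=load("w2");print(i["cx"],i["cy"])
L=[onz(i,u,v,.057) for u,v in((281,35),(285.2,140))];W=[onz(i,u,v,.057) for u,v in((312.4,35),(314.3,140))]
E=onz(i,255,149.5,.057),onz(i,317,148,.057)
d=lambda a:np.degrees(np.arctan2(*(a[0]-a[1])[1::-1]))
print(L,W,"yaw",d(L),d(W));ax=(L[0]-L[1]+W[0]-W[1])[:2];ax/=np.linalg.norm(ax);n=np.array([-ax[1],ax[0]])
print("width",n@(L[0]-W[0])[:2],n@(L[1]-W[1])[:2])
mid=(L[0]+L[1]+W[0]+W[1])[:2]/4
x0=np.mean([ax@e[:2] for e in E]);c=mid+ax*(x0+.055-ax@mid);print("slot centre",c,"axis",np.degrees(np.arctan2(ax[1],ax[0])))
# held board edges (top z ~ tcp+.031)
g=cv2.GaussianBlur(i["pixels"],(1,5),0).astype(int).sum(2)//3
for v in (175,185,200,220,250,265): print(v,[(u,int(g[v,u+1]-g[v,u-1])) for u in range(284,346) if abs(g[v,u+1]-g[v,u-1])>18])
E
```

```text
313.8254744381887 245.7497907845793
[array([ 0.58594588, -0.385547  ,  0.057     ]), array([ 0.50718438, -0.37516972,  0.057     ])] [array([ 0.58215607, -0.40987523,  0.057     ]), array([ 0.50345197, -0.3991681 ,  0.057     ])] yaw -7.505812684524163 -7.747121955634791
width 0.024615995253206818 0.024281441091509218
slot centre [ 0.55305701 -0.39356107] axis -7.626457351772871
175 [(292, -28), (293, -33), (334, 29), (335, 27)]
185 [(287, -36), (288, -75), (290, 41), (291, 22), (337, -40), (339, 53), (340, 45)]
200 [(287, -36), (288, -78), (290, 43), (291, 24), (337, -43), (339, 58), (340, 33)]
220 [(288, -61), (289, -49), (290, 23), (291, 32), (336, -21), (337, -51), (338, 29), (339, 76)]
250 [(288, -37), (289, -74), (291, 40), (336, -37), (338, 49), (339, 47)]
265 [(288, -27), (289, -66), (290, -28), (291, 32), (292, 27), (336, -43), (338, 59), (339, 29)]
```

```bash

python3 -m crank '[[[0,0,0,-0.01,1],[0,0,0,-0.009,1],[0,0,0,0,1],[0,0,0,0,1]]]' >/dev/null
python3 -c "
from h import *
plan(.553,-.3936,.16,-97.6)"
```

```text
shift [119.4 -10.1  70.1] turn -0.001 now [ 0.4331 -0.3877  0.2298] yaw -97.7 q7 -0.78 t 7.08 F [ 0.2 -0.3 -0.9] w 17.7 gf 35.0
```

```bash

python3 -m crank '[[[30,-2.5,0,0,1],[30,-2.5,0,0,1],[30,-2.5,0,0,1],[29.4,-2.6,20,0,1],[0,0,30,0,1],[0,0,20,0,1],[0,0,0,0,1],[0,0,0,0,1]]]' >/dev/null
python3 -c "
from h import *
plan(.553,-.3936,.083,-97.6);plan(.553,-.3936,.083,-97.6)"
```

```text
shift [ 1.4 -0.5 75.5] turn -0.003 now [ 0.5517 -0.394   0.1585] yaw -97.8 q7 -0.78 t 7.75 F [-0.3 -0.4 -0.7] w 17.5 gf 35.0
shift [ 1.4 -0.5 75.5] turn -0.003 now [ 0.5517 -0.394   0.1585] yaw -97.8 q7 -0.78 t 7.75 F [-0.3 -0.4 -0.7] w 17.5 gf 35.0
```

```bash

python3 -m crank '[[[1,-0.5,15,0,1],[0,0,15,-0.003,1],[0,0,8,0,1],[0,0,7,0,1],[0,0,0,0,1]]]'
python3 -c "
from h import *
plan(.553,-.3936,.082,-97.6)"
```

```text
time: 8.17
position: [0.5522, -0.3936, 0.1121]
tool_rot: [-3.133, 0.209, 0.003]
ft_force: [0.1, 0.4, -0.6]
grip_width: 0.199
grip_force: 35.0
shift [ 0.9 -0.1 30.1] turn -0.001 now [ 0.5522 -0.3936  0.1121] yaw -97.6 q7 -0.76 t 8.17 F [ 0.1  0.4 -0.6] w 17.3 gf 35.0
```

In the slot with no contact. Down the rest.

```bash

python3 -m crank '[[[0,0,10,0,1],[0,0,10,0,1],[0,0,6,0,1],[0,0,3,0,1],[0,0,1,0,1],[0,0,0,0,1],[0,0,0,0,1]]]'
python3 -c "
from h import *
plan(.553,-.3936,.082,-97.6)"
```

```text
time: 8.75
position: [0.5531, -0.3947, 0.0843]
tool_rot: [3.134, -0.209, 0.001]
ft_force: [0.0, -0.1, -1.3]
grip_width: 0.204
grip_force: 35.0
shift [-0.2 -1.1  2.3] turn -0.001 now [ 0.5531 -0.3947  0.0843] yaw -97.6 q7 -0.75 t 8.75 F [ 0.  -0.1 -1.3] w 17.8 gf 35.0
```

```bash

python3 -m crank '[[[0,0,2,0,1],[0,0,1.5,0,1],[0,0,0,0,1]]]'
python3 -m crank '[[[0,0,0,0,0.2],[0,0,0,0,0.2],[0,0,0,0,0.2],[0,0,0,0,0.2],[0,0,-15,0,0.2],[0,0,-35,0,0.1],[0,0,-40,0,0.1],[0,0,-40,0,0.1],[0,0,-40,0,0.1],[0,0,0,0,0.1]]]'
python3 - <<'E'
from h import *
i=wristT();np.savez("pics/w3.npz",**i);cv2.imwrite("pics/w3.png",i["pixels"][...,::-1])
plan(.40,-.40,.30,-97.6)
S=load("scene0");S["pixels"]=get_image("scene")["pixels"];np.savez("pics/scene1.npz",**S);cv2.imwrite("pics/scene1.png",cv2.resize(S["pixels"][170:370,90:410,::-1],None,fx=2.5,fy=2.5))
E
```

```text
time: 9.0
position: [0.5534, -0.395, 0.0818]
tool_rot: [3.134, -0.209, 0.002]
ft_force: [-1.4, 0.7, 4.2]
grip_width: 0.205
grip_force: 35.0
time: 9.83
position: [0.5548, -0.398, 0.2609]
tool_rot: [3.127, -0.209, 0.018]
ft_force: [-0.1, -0.4, 0.7]
grip_width: 0.449
grip_force: 0.0
shift [-151.9   23.7  -44.2] turn -0.001 now [ 0.5541 -0.397   0.257 ] yaw -97.7 q7 -0.82 t 9.88 F [-0.1 -0.7 -0.5] w 39.3 gf 0.0
```

View pics/scene1.png

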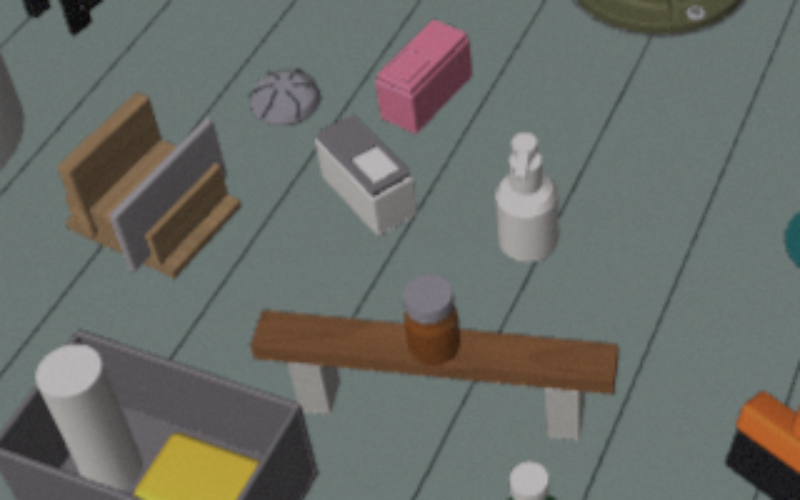

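The board is seated upright in the slot (62–160, 95–220 in crop); jar, scrubber and the rest are unchanged. On to the container.

```bash

python3 -m crank '[[[0,0,-14,-0.116,-0.7],[0,0,-14,-0.116,-0.7],[0,0,-14,-0.116,-0.7],[0,0,-14,-0.116,-0.7],[0,0,-14,-0.116,-0.7],[0,0,-14,-0.116,-0.7],[0,0,-14,-0.117,-0.7],[0,0,-14,-0.117,-0.7],[0,0,-14,-0.117,-0.7],[0,0,-14,-0.117,-0.7]]]'
python3 - <<'E'
from h import *
plan(.45,-.26,.40,-31)
E
```

```text
time: 10.77
position: [0.5526, -0.394, 0.3897]
tool_rot: [-2.727, -1.555, 0.002]
ft_force: [0.4, -0.1, -0.1]
grip_width: 0.849
grip_force: 0.0
shift [  63.1 -156.6   -9.9] turn 0.007 now [ 0.5526 -0.394   0.3897] yaw -30.6 q7 0.25 t 10.77 F [ 0.4 -0.1 -0.1] w 73.9 gf 0.0
```

```bash

python3 -m crank '[[[12,-31,-2,0,-0.7],[13,-32,-2,0,-0.7],[13,-32,-2,0,-0.7],[13,-31,-2,0,-0.7],[12,-31,-2,0.007,-0.7],[0,0,0,0,-0.7],[0,0,0,0,-0.7]]]' >/dev/null
python3 - <<'E'
from h import *
i=wristT();np.savez("pics/w4.npz",**i);cv2.imwrite("pics/w4.png",i["pixels"][...,::-1])
plan(.459,-.164,.026,-31)
E
```

```text
shift [ 85.3 -42.  374.3] turn -0.004 now [ 0.4505 -0.2591  0.4001] yaw -31.2 q7 -0.07 t 11.4 F [-0.1  1.  -0.6] w 73.9 gf 0.0
```

View pics/w4.png

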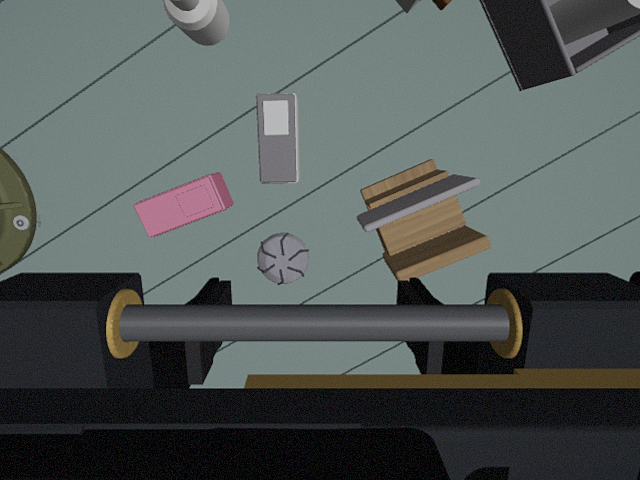

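Container lid at (257–296, 94–183), scrubber (283,258), pink box (185,205), clear of the fingers.

```bash
python3 - <<'E'
from h import *
i=load("w4");H=hsv(i)
m=((H[...,1]<22)&(H[...,2]<135)|(H[...,1]<15)).astype(np.uint8)*255
m=cv2.morphologyEx(m,cv2.MORPH_OPEN,np.ones((5,5)))
rect(i,(245,80,310,195),.07,m)
c=np.array([onz(i,u,v,.07)[:2] for u,v in((257,95),(294.5,94),(297,182.5),(260.5,183))]);print(c*1000,c.mean(0)*1000)
print("pink corner",onz(i,233,207,.04))
print("scrub",onz(i,283,258,.01))
a,b,t=.459,-.164,59
E
```

```text
ctr 452.6 -166.9 size 107.0 50.3 long yaw 59.6
[[ 458.25256612 -110.65070598]
 [ 497.35868225 -132.96573486]
 [ 444.65557404 -223.87001115]
 [ 404.80522287 -200.52863124]] [ 451.26801132 -167.00377081]
pink corner [ 0.35028225 -0.20826974  0.04      ]
scrub [ 0.36359259 -0.31042752  0.01      ]
```

```bash
python3 -c "
from h import *
plan(.4525,-.167,.10,-30.4)"
python3 -m crank '[[[26,-16,20,-0.014,-0.7],[27,-16,30,0,-0.7],[27,-15,30,0,-0.7],[0,0,40,0,-0.7],[0,0,40,0,-0.7],[0,0,40,0,-0.7],[0,0,40,0,-0.7],[0,0,40,0,-0.7],[0,0,0,0,-0.7],[0,0,0,0,-0.7]]]'
python3 -c "
from h import *
plan(.4525,-.167,.026,-30.4)"
```

```text
shift [ 79.4 -46.  300.2] turn -0.015 now [ 0.4505 -0.2591  0.4001] yaw -31.2 q7 -0.07 t 11.4 F [-0.1  1.  -0.6] w 73.9 gf 0.0
time: 12.23
position: [0.4495, -0.1702, 0.1208]
tool_rot: [-2.728, -1.554, 0.01]
ft_force: [-0.2, -0.8, 1.5]
grip_width: 0.851
grip_force: 0.0
shift [ 4.8  1.4 94.7] turn -0.005 now [ 0.4495 -0.1702  0.1208] yaw -30.7 q7 -0.2 t 12.23 F [-0.2 -0.8  1.5] w 74.0 gf 0.0
```

```bash

python3 -m crank '[[[4.5,1,15,-0.005,-0.7],[0,0,25,0,-0.7],[0,0,25,0,-0.7],[0,0,20,0,-0.7],[0,0,10,0,-0.7],[0,0,0,0,-0.7],[0,0,0,0,1],[0,0,0,0,1],[0,0,0,0,1],[0,0,0,0,1]]]' 20
python3 -m crank '[[[0,0,0,0,1],[0,0,0,0,1],[0,0,0,0,1],[0,0,0,0,1]]]'
python3 -c "
from h import *
plan(.686,-.077,.30,13.4)"
```

```text
time: 13.07
position: [0.4553, -0.1659, 0.0289]
tool_rot: [2.724, 1.564, 0.003]
ft_force: [-1.9, 1.2, 1.0]
grip_width: 0.631
grip_force: 0.8
time: 13.4
position: [0.4546, -0.1656, 0.0285]
tool_rot: [-2.724, -1.565, -0.001]
ft_force: [-2.9, 1.8, 7.7]
grip_width: 0.572
grip_force: 20.0
shift [ 193.3  155.3 -271.4] turn -0.762 now [ 0.4546 -0.1656  0.0285] yaw -30.2 q7 -0.09 t 13.4 F [-2.9  1.8  7.7] w 49.8 gf 20.0
```

```bash

python3 -m crank '[[[0,0,-15,0,1],[0,0,-35,0,1],[0,0,-40,-0.12,1],[0,0,-40,-0.12,1],[0,0,-40,-0.12,1],[0,0,-40,-0.12,1],[0,0,-40,-0.12,1],[0,0,-20,-0.12,1],[0,0,0,-0.042,1],[0,0,0,0,1]]]'
python3 -c "
from h import *
plan(.71,-.18,.30,13.4)"
```

```text
time: 14.23
position: [0.455, -0.1661, 0.299]
tool_rot: [1.944, 2.465, 0.003]
ft_force: [-0.2, -0.1, -3.0]
grip_width: 0.572
grip_force: 20.0
shift [-7.290e+01  2.448e+02 -2.000e-01] turn 0.001 now [ 0.455  -0.1661  0.299 ] yaw 13.5 q7 0.47 t 14.23 F [-0.2 -0.1 -3. ] w 49.8 gf 20.0
```

```bash

python3 -m crank '[[[-8,32,0,0,1],[-8,32,0,0,1],[-8,32,0,0,1],[-8,32,0,0,1],[-8,32,0,0,1],[-8,32,0,0,1],[-8,32,0,0,1],[0,0,0,0,1],[0,0,0,0,1]]]' >/dev/null
python3 - <<'E'
from h import *
i=wristT();np.savez("pics/w5.npz",**i);cv2.imwrite("pics/w5.png",i["pixels"][...,::-1])
plan(.686,-.077,.30,13.4)
E
```

```text
shift [88.8 22.4 -5.4] turn -0.001 now [ 0.6846 -0.1686  0.2947] yaw 13.3 q7 0.63 t 15.03 F [-0.  -0.6 -2.3] w 49.9 gf 20.0
```

View pics/w5.png

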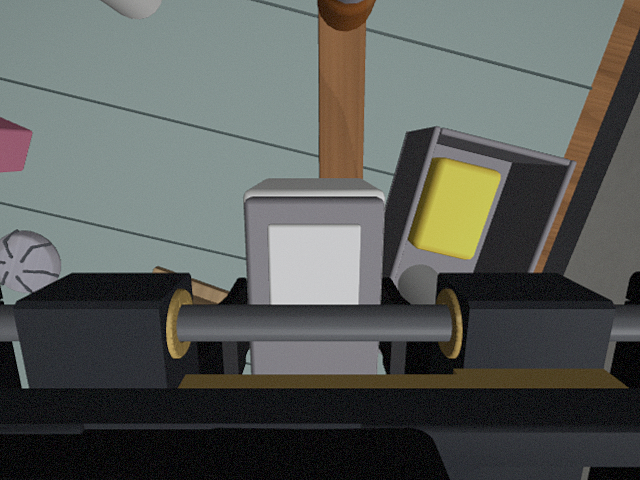

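Ledge at u 319–365 running straight up, jar at (346,10), held container squared up at (246–384, 200+). Now the ledge edges.

```bash
python3 - <<'E'
from h import *
i=load("w5");H=hsv(i)
m=(H[...,0]<22)&(H[...,1]>90)
P=[]
for v in range(45,165,10):
    u=np.where(m[v,300:385])[0]+300;P.append((u.min()-.5,u.max()+.5,v))
print(P[0],P[-1])
L=np.array([onz(i,a,v,.1)[:2] for a,b,v in P]);W=np.array([onz(i,b,v,.1)[:2] for a,b,v in P])
C=(L+W)/2;print("width",np.linalg.norm(L-W,axis=1).round(4))
ax=C[0]-C[-1];ax/=np.linalg.norm(ax);print("axis yaw",np.degrees(np.arctan2(ax[1],ax[0])),"C",C[6],"x at y=-.077:",C[6]+ax*(-.077-C[6][1])/ax[1])
# held container edges
g=cv2.GaussianBlur(i["pixels"],(1,5),0).astype(int).sum(2)//3
for v in (215,240,260): print(v,[(u,int(g[v,u+1]-g[v,u-1])) for u in list(range(236,262))+list(range(370,395)) if abs(g[v,u+1]-g[v,u-1])>15])
# bottom of jar contact with ledge
print("jar front",onz(i,345,32,.1), [ (v,H[v,345].tolist()) for v in range(20,40,2)])
E
```

```text
(np.float64(318.5), np.float64(364.5), 45) (np.float64(318.5), np.float64(362.5), 155)
width [0.0386 0.0388 0.039  0.0393 0.0386 0.0389 0.0391 0.0393 0.0396 0.0389
 0.0391 0.0394]
axis yaw 103.80182725924814 C [ 0.68289307 -0.06101971] x at y=-.077: [ 0.68681875 -0.077     ]
215 [(243, -66), (244, -60), (246, 35), (247, 28), (248, 25), (383, -45), (384, -90), (385, -53)]
240 [(244, -62), (245, -68), (247, 35), (248, 26), (249, 27), (382, -47), (383, -110), (384, -50)]
260 [(244, -19), (245, -49), (246, -35), (247, 21), (248, 33), (249, 27), (250, 23), (381, -45), (382, -88), (383, -54), (394, 53)]
jar front [ 0.67189817 -0.00459575  0.1       ] [(20, [12, 197, 75]), (22, [14, 189, 81]), (24, [13, 186, 81]), (26, [12, 201, 76]), (28, [12, 168, 85]), (30, [12, 189, 81]), (32, [14, 140, 129]), (34, [14, 140, 133]), (36, [14, 131, 132]), (38, [14, 133, 132])]
```

```bash

python3 -m crank '[[[0,0,0,-0.008,1],[25,6,0,0,1],[25,6,0,0,1],[25,6,0,0,1],[20,3,20,0,1],[0,0,35,0,1],[0,0,35,0,1],[0,0,35,0,1],[0,0,10,0,1],[0,0,0,0,1]]]'
python3 -c "
from h import *
plan(.6856,-.072,.1285,13.8)"
```

```text
time: 15.87
position: [0.68, -0.0706, 0.1603]
tool_rot: [-1.935, -2.469, 0.003]
ft_force: [-0.7, -0.1, -2.2]
grip_width: 0.573
grip_force: 20.0
shift [-2.8  5.3 31.7] turn 0.001 now [ 0.68   -0.0706  0.1603] yaw 13.8 q7 0.52 t 15.87 F [-0.7 -0.1 -2.2] w 49.9 gf 20.0
```

```bash

python3 -m crank '[[[-2.5,5,5,0,1],[0,0,10,0,1],[0,0,7,0,1],[0,0,5,0,1],[0,0,2,0,1],[0,0,0,0,1],[0,0,0,0,1]]]'
python3 -c "
from h import *
plan(.6856,-.072,.1285,13.8)"
```

```text
time: 16.45
position: [0.6884, -0.0723, 0.1339]
tool_rot: [1.937, 2.473, 0.0]
ft_force: [1.3, 0.6, -2.7]
grip_width: 0.574
grip_force: 20.0
shift [ 1.  -2.7  5.4] turn 0.001 now [ 0.6884 -0.0723  0.1339] yaw 13.9 q7 0.54 t 16.45 F [ 1.3  0.6 -2.7] w 49.9 gf 20.0
```

```bash

python3 -m crank '[[[0,-1,2,0,1],[0,0,2,0,1],[0,0,1,0,1],[0,0,0,0,1],[0,0,0,0,1]]]'
python3 -c "
from h import *
plan(.6856,-.072,.1285,13.8)"
```

```text
time: 16.87
position: [0.6873, -0.0726, 0.1287]
tool_rot: [1.937, 2.473, 0.0]
ft_force: [0.8, 1.0, -2.3]
grip_width: 0.573
grip_force: 20.0
shift [ 1.  -1.5  0.2] turn 0.001 now [ 0.6873 -0.0726  0.1287] yaw 13.9 q7 0.54 t 16.87 F [ 0.8  1.  -2.3] w 49.8 gf 20.0
```

```bash

python3 -m crank '[[[0,-1,1,0,1],[0,0,1,0,1],[0,0,0,0,1]]]'
python3 -m crank '[[[0,0,1,0,1],[0,0,0,0,1]]]'
```

```text
time: 17.12
position: [0.6873, -0.0726, 0.1286]
tool_rot: [1.936, 2.472, 0.003]
ft_force: [-1.7, 1.3, 4.9]
grip_width: 0.575
grip_force: 20.0
time: 17.28
position: [0.6873, -0.0725, 0.1286]
tool_rot: [1.936, 2.472, 0.004]
ft_force: [-3.2, 1.7, 9.4]
grip_width: 0.574
grip_force: 20.0
```

```bash

python3 -m crank '[[[0,0,-1,0,-0.1],[0,0,0,0,-0.3],[0,0,0,0,-0.5],[0,0,0,0,-0.5],[0,0,0,0,-0.5],[0,0,-15,0,-0.5],[0,0,-35,0,-0.5],[0,0,-40,0,-0.5],[0,0,-40,0,-0.5],[0,0,-40,0,-0.5]]]'
python3 - <<'E'
from h import *
i=get_image("scene");cv2.imwrite("pics/scene2.png",cv2.resize(i["pixels"][170:370,90:410,::-1],None,fx=2,fy=2))
plan(.45,-.1,.33,105-180)
E
```

```text
time: 18.12
position: [0.6859, -0.0729, 0.2981]
tool_rot: [-1.937, -2.473, 0.001]
ft_force: [0.7, -0.6, -0.8]
grip_width: 0.752
grip_force: 0.0
shift [  31.7 -238.   -25.2] turn 1.551 now [ 0.689  -0.0737  0.3078] yaw 13.9 q7 0.49 t 18.17 F [0.3 0.4 5.9] w 65.1 gf 0.0
```

View pics/scene2.png

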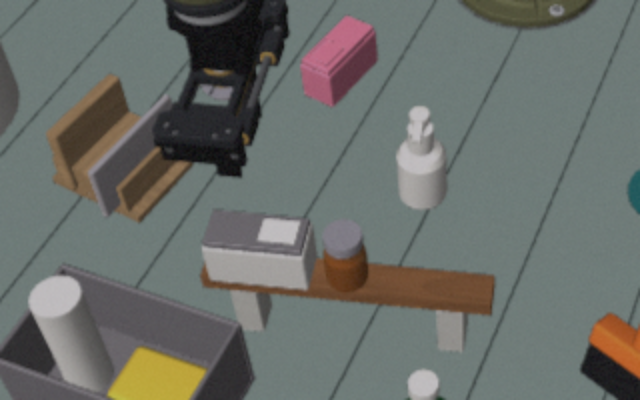

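The container is sitting on the ledge beside the jar, which hasn't moved. That was my tenth picture, so from here it's numbers only. Next I'll turn the gripper and measure the dispenser.

```bash

python3 -m crank '[[[0,0,-2,-0.122,-0.3],[0,0,-2,-0.122,-0.3],[0,0,-2,-0.122,-0.3],[0,0,-2,-0.122,-0.3],[0,0,-2,-0.122,-0.3],[0,0,-2,-0.122,-0.3],[0,0,-2,-0.122,-0.3],[0,0,-2,-0.122,-0.3],[0,0,-2,-0.122,-0.3],[0,0,-2,-0.122,-0.3]]]' >/dev/null
python3 -m crank '[[[0,0,0,-0.122,-0.3],[0,0,0,-0.122,-0.3],[0,0,0,-0.122,-0.3],[0,0,0,0,-0.3]]]'
python3 -c "
from h import *
plan(.57,.03,.33,105)"
```

```text
time: 19.33
position: [0.6863, -0.073, 0.3161]
tool_rot: [0.407, -3.115, -0.0]
ft_force: [1.1, 0.5, -0.8]
grip_width: 0.648
grip_force: 0.0
shift [ 85.9 129.5 -13.8] turn -0.002 now [ 0.6863 -0.073   0.3161] yaw 104.9 q7 2.01 t 19.33 F [ 1.1  0.5 -0.8] w 56.4 gf 0.0
```

```bash

python3 -m crank '[[[20,32,-3,0,-0.3],[22,33,-3,0,-0.3],[22,33,-3,0,-0.3],[22,32,-3,0,-0.3],[0,0,0,0,-0.3],[0,0,0,0,-0.3],[0,0,0,0,-0.3]]]' >/dev/null
python3 - <<'E'
from h import *
i=wristT();np.savez("pics/w6.npz",**i);plan(.451,.012,.2,105)
q=proj(i,(.451,.012,.14)).round();print("expect head",q,"base",proj(i,(.451,.012,0)).round())
H=hsv(i);x,y=q.astype(int)
m=((H[...,2]>150)).astype(np.uint8)*255
m[:, :max(0,x-130)]=0;m[:,x+130:]=0;m[270:]=0
for c in cv2.findContours(m,cv2.RETR_EXTERNAL,cv2.CHAIN_APPROX_NONE)[0]:
    if cv2.contourArea(c)>60: print(cv2.boundingRect(c),cv2.contourArea(c),cv2.minEnclosingCircle(c))
print(H[y-6:y+60:6,x].tolist())
E
```

```text
shift [120.3  13.  128.5] turn -0.008 now [0.5707 0.0298 0.3286] yaw 104.5 q7 1.77 t 19.97 F [-0.1 -0.5  0.1] w 56.7 gf 0.0
expect head [327.  83.] base [323. 102.]
(297, 63, 57, 69) 2717.0 ((328.1896667480469, 96.94827270507812), 34.20592498779297)
[[120, 4, 195], [120, 1, 195], [105, 3, 194], [105, 3, 183], [135, 3, 194], [105, 3, 196], [120, 3, 197], [130, 4, 198], [130, 4, 197], [90, 10, 151], [79, 29, 147]]
```

```bash
python3 - <<'E'
from h import *
i=load("w6");H=hsv(i)
m=((H[...,2]>150)&(H[...,1]<20)).astype(np.uint8)*255;m[270:]=0;m[:,:280]=0;m[:,370:]=0
c=max(cv2.findContours(m,cv2.RETR_EXTERNAL,cv2.CHAIN_APPROX_NONE)[0],key=cv2.contourArea)[:,0]
w=np.array([onz(i,u,v,.07)[:2]*1000 for u,v in c])
k=c[:,1]<112
A=np.c_[2*w[k],np.ones(k.sum())];s=np.linalg.lstsq(A,(w[k]**2).sum(1),rcond=None)[0];r=np.sqrt(s[2]+s[:2]@s[:2])
print("body ctr @70",s[:2].round(1),"r",r.round(1),"resid",np.std(np.linalg.norm(w[k]-s[:2],axis=1)-r).round(2))
for v in range(112,134,3):
    u=c[np.abs(c[:,1]-v)<=0][:,0];print(v,u.min() if len(u) else 0,u.max() if len(u) else 0)
t=c[c[:,1]>=c[:,1].max()-1].mean(0);print("tip",t,onz(i,*t,.138)[:2]*1000)
for v in range(64,112,6):
    g=i["pixels"][v].astype(int).sum(1)//3;print(v,g[296:356:2].tolist())
E
```

```text
body ctr @70 [449.7  12.1] r 28.1 resid 0.85
112 303 348
115 305 346
118 307 342
121 310 337
124 315 337
127 325 337
130 325 337
133 0 0
tip [331.         130.15384615] [486.80353048  25.15509025]
64 [137, 140, 135, 135, 135, 137, 137, 137, 124, 113, 117, 134, 155, 171, 157, 167, 173, 183, 184, 169, 137, 121, 126, 119, 124, 136, 115, 70, 137, 138]
70 [135, 134, 135, 135, 137, 132, 123, 157, 185, 179, 183, 137, 197, 193, 193, 194, 193, 194, 193, 194, 193, 194, 190, 148, 164, 125, 126, 126, 137, 133]
76 [136, 139, 137, 148, 139, 188, 190, 188, 189, 189, 173, 194, 193, 194, 196, 193, 193, 193, 192, 193, 195, 194, 193, 193, 160, 166, 165, 132, 121, 137]
82 [138, 139, 157, 154, 197, 192, 194, 195, 186, 197, 185, 193, 193, 194, 194, 192, 195, 192, 193, 193, 192, 191, 192, 198, 163, 159, 167, 169, 146, 121]
88 [137, 160, 167, 183, 195, 193, 193, 193, 195, 195, 174, 181, 197, 193, 193, 193, 195, 194, 194, 195, 194, 193, 195, 170, 190, 165, 174, 173, 176, 120]
94 [133, 178, 176, 187, 195, 193, 194, 195, 168, 151, 197, 195, 193, 156, 168, 177, 187, 197, 188, 161, 158, 147, 196, 197, 175, 182, 182, 178, 177, 120]
100 [134, 148, 183, 181, 193, 192, 193, 194, 194, 196, 157, 153, 170, 201, 184, 195, 195, 195, 195, 193, 181, 124, 116, 197, 191, 187, 186, 191, 141, 126]
106 [137, 135, 148, 190, 188, 192, 194, 195, 195, 191, 194, 194, 197, 192, 180, 192, 194, 194, 194, 194, 183, 182, 194, 195, 194, 193, 184, 142, 134, 133]
```

```bash

python3 -m crank '[[[30,3,0,-0.008,-0.3],[30,3,0,0,-0.3],[30,3,0,0,-0.3],[31,4,20,0,-0.3],[0,0,40,0,-0.3],[0,0,40,0,-0.3],[0,0,35,0,-0.3],[0,0,15,0,-0.3],[0,0,0,0,-0.3],[0,0,0,0,-0.3]]]' 
python3 -c "
from h import *
plan(.450,.012,.091,105)"
```

```text
time: 20.8
position: [0.4502, 0.0108, 0.1783]
tool_rot: [0.41, -3.113, 0.001]
ft_force: [0.8, 0.5, -0.1]
grip_width: 0.652
grip_force: 0.0
shift [-0.3  1.2 87.3] turn 0.0 now [0.4502 0.0108 0.1783] yaw 105.0 q7 1.72 t 20.8 F [ 0.8  0.5 -0.1] w 56.7 gf 0.0
```

```bash

python3 -m crank '[[[0,1,20,0,-0.3],[0,0,25,0,-0.3],[0,0,25,0,-0.3],[0,0,12,0,-0.3],[0,0,5,0,-0.3],[0,0,0,0,-0.3],[0,0,0,0,1],[0,0,0,0,1],[0,0,0,0,1],[0,0,0,0,1]]]' 20
python3 -m crank '[[[0,0,0,0,1],[0,0,0,0,1],[0,0,0,0,1],[0,0,0,0,1],[0,0,0,0,1]]]'
python3 -c "
from h import *
plan(.450,.012,.091,105)"
```

```text
time: 21.63
position: [0.4505, 0.0132, 0.0927]
tool_rot: [-0.415, 3.112, 0.0]
ft_force: [-0.5, -0.4, 0.1]
grip_width: 0.43
grip_force: 0.0
time: 22.05
position: [0.4502, 0.0131, 0.0923]
tool_rot: [-0.415, 3.113, 0.0]
ft_force: [-0.8, 0.0, 5.3]
grip_width: 0.356
grip_force: 20.0
shift [ 0.5 -1.1  1.3] turn 0.003 now [0.4502 0.0131 0.0923] yaw 105.2 q7 1.75 t 22.05 F [-0.8  0.   5.3] w 31.0 gf 20.0
```

```bash

python3 -m crank '[[[0,0,-10,0,1],[0,0,-30,0,1],[0,0,-40,0,1],[0,0,-40,0,1],[0,0,-40,0,1],[0,0,-40,0,1],[0,0,-40,0,1],[0,0,0,0,1],[0,0,0,0,1]]]'
python3 -c "
from h import *
plan(.735,.10,.335,103.8)"
```

```text
time: 22.8
position: [0.4506, 0.0131, 0.3341]
tool_rot: [-0.415, 3.109, 0.001]
ft_force: [0.2, -0.4, -1.5]
grip_width: 0.357
grip_force: 20.0
shift [-297.3    9.3    0.5] turn 0.024 now [0.4506 0.0131 0.3341] yaw 105.2 q7 1.69 t 22.8 F [ 0.2 -0.4 -1.5] w 31.1 gf 20.0
```

```bash

python3 -m crank '[[[-30,1,0,0,1],[-34,1,0,0,1],[-34,1,0,0,1],[-34,1,0,0,1],[-34,1,0,0,1],[-34,1,0,0,1],[-34,1,0,0,1],[-34,1,0,0,1],[-28,1,0,0.024,1],[0,0,0,0,1]]]' >/dev/null
python3 -m crank '[[[0,0,0,0,1],[0,0,0,0,1]]]'
python3 - <<'E'
from h import *
i=wristT();np.savez("pics/w7.npz",**i);plan(.643,.1045,.24,103.8)
for n,p in dict(Lend=(.627,.168,.1),ctr=(.665,.013,.1),spot=(.643,.1045,.1),jar=(.6665,.018,.175)).items(): print(n,proj(i,p).round())
H=hsv(i);m=(H[...,0]<22)&(H[...,1]>90)
for u in range(60,480,25):
    v=np.where(m[:270,u])[0]
    if len(v): print(u,v.min(),v.max(),len(v),"w",np.round(np.linalg.norm(onz(i,u,v.min(),.1)-onz(i,u,v.max(),.1)),4),onz(i,u,(v.min()+v.max())/2,.1)[:2].round(4))
for v in range(60,200,15):
    u=np.where(m[v])[0]
    if len(u):print("row",v,u.min(),u.max(),len(u))
E
```

```text
time: 23.8
position: [0.732, 0.0986, 0.3297]
tool_rot: [0.376, -3.115, 0.001]
ft_force: [-0.5, -0.5, -0.5]
grip_width: 0.36
grip_force: 20.0
shift [84.8 27.1 91.4] turn -0.001 now [0.7319 0.0984 0.3312] yaw 103.8 q7 1.75 t 23.85 F [-1.4 -0.3 -0.7] w 31.7 gf 20.0
Lend [408. 130.]
ctr [244. 130.]
spot [341. 130.]
jar [233. 128.]
135 214 214 1 w 0.0 [ 0.773  -0.0793]
210 109 150 12 w 0.0384 [ 0.6727 -0.0192]
235 154 155 2 w 0.001 [0.6902 0.009 ]
260 109 150 33 w 0.0383 [0.6611 0.0282]
285 109 150 42 w 0.0383 [0.6553 0.0518]
310 109 149 41 w 0.0374 [0.649  0.0754]
335 109 149 41 w 0.0374 [0.6432 0.099 ]
360 109 149 41 w 0.0374 [0.6374 0.1227]
385 109 149 41 w 0.0374 [0.6316 0.1463]
410 109 126 18 w 0.0157 [0.6156 0.1668]
row 105 248 250 3
row 120 260 410 151
row 135 260 639 203
row 150 209 639 195
row 165 510 599 90
row 180 529 596 68
row 195 549 591 43
```

```bash
python3 -c "
from h import *
plan(.642,.1045,.1923,103.8)"
python3 -m crank '[[[20,7,0,0,1],[22,7,0,0,1],[22,7,0,0,1],[22,6,10,0,1],[0,0,30,0,1],[0,0,40,0,1],[0,0,30,0,1],[0,0,10,0,1],[0,0,0,0,1],[0,0,0,0,1]]]'
python3 -c "
from h import *
plan(.642,.1045,.1923,103.8)"
```

```text
shift [ 85.7  27.3 139.1] turn -0.001 now [0.7319 0.0984 0.3312] yaw 103.8 q7 1.75 t 23.85 F [-1.4 -0.3 -0.7] w 31.7 gf 20.0
time: 24.68
position: [0.643, 0.1048, 0.2135]
tool_rot: [-0.377, 3.117, 0.001]
ft_force: [0.8, 0.2, -0.3]
grip_width: 0.364
grip_force: 20.0
shift [ 1.1 -0.  21.2] turn 0.0 now [0.643  0.1048 0.2135] yaw 103.8 q7 1.7 t 24.68 F [ 0.8  0.2 -0.3] w 31.6 gf 20.0
```

```bash

python3 -m crank '[[[1,0,8,0,1],[0,0,6,0,1],[0,0,4,0,1],[0,0,2,0,1],[0,0,0,0,1],[0,0,0,0,1]]]'
python3 -m crank '[[[0,0,1,0,1],[0,0,1,0,1],[0,0,0,0,1]]]'
```

```text
time: 25.18
position: [0.6425, 0.1048, 0.1924]
tool_rot: [-0.378, 3.118, 0.0]
ft_force: [0.1, 0.2, 2.4]
grip_width: 0.362
grip_force: 20.0
time: 25.43
position: [0.643, 0.1049, 0.1924]
tool_rot: [-0.378, 3.116, 0.001]
ft_force: [-2.7, 0.4, 9.9]
grip_width: 0.364
grip_force: 20.0
```

```bash

python3 -m crank '[[[0,0,-1.5,0,0.2],[0,0,0,0,0],[0,0,0,0,-0.3],[0,0,0,0,-0.3],[0,0,0,0,-0.3],[0,0,-15,0,-0.3],[0,0,-35,0,-0.3],[0,0,-40,0,-0.3],[0,0,-40,0,-0.3],[0,0,-30,0,-0.3]]]'
python3 -m crank '[[[-15,0,0,0,-0.3],[-30,0,0,0,-0.3],[-30,0,0,0,-0.3],[-15,0,0,0,-0.3],[0,0,0,0,-0.3],[0,0,0,0,-0.3],[0,0,0,0,-0.3]]]'
python3 - <<'E'
from h import *
i=wristT();np.savez("pics/w8.npz",**i);S=get_image("scene");D=get_image("side");np.savez("pics/scene3.npz",**S);np.savez("pics/side3.npz",**D)
ctr=np.array([.665,.013]);a=np.radians(103.8);Y=np.array([np.cos(a),np.sin(a)]);X=np.array([Y[1],-Y[0]])
H=hsv(i);m=((H[...,2]>150)&(H[...,1]<20)).astype(np.uint8)*255;m[270:]=0
print("exp disp",proj(i,(.642,.1045,.17)).round(),"cont",proj(i,(.687,-.075,.17)).round(),"jar",proj(i,(.666,.016,.175)).round())
for c in cv2.findContours(m,cv2.RETR_EXTERNAL,cv2.CHAIN_APPROX_NONE)[0]:
    if cv2.contourArea(c)>200:
        x,y,w,h=cv2.boundingRect(c);p=onz(i,x+w/2-.5,y+h/2-.5,.17)[:2]-ctr
        print((x,y,w,h),cv2.contourArea(c),"ledge x,y",(X@p).round(4),(Y@p).round(4))
E
```

```text
time: 26.27
position: [0.6423, 0.1047, 0.3546]
tool_rot: [-0.378, 3.116, 0.0]
ft_force: [0.6, 0.7, -0.2]
grip_width: 0.65
grip_force: 0.0
time: 26.85
position: [0.7288, 0.1257, 0.3511]
tool_rot: [0.377, -3.118, 0.0]
ft_force: [-0.5, -0.2, 0.8]
grip_width: 0.644
grip_force: 0.0
exp disp [313. 121.] cont [ 95. 122.] jar [203. 124.]
(101, 105, 50, 37) 1649.5 ledge x,y 0.0008 -0.0648
(180, 99, 49, 50) 1768.5 ledge x,y 0.0013 0.0018
(48, 95, 121, 59) 337.5 ledge x,y 0.0016 -0.0798
(278, 85, 68, 90) 3979.5 ledge x,y 0.0062 0.0932
```

```bash
python3 - <<'E'
from h import *
A=load("scene1")["pixels"].astype(int);S=load("scene3");B=S["pixels"].astype(int)
f=lambda y0,y1,x0,x1:np.abs(A-B)[y0:y1,x0:x1].mean().round(1)
print("rack diff",f(205,280,112,188),"scrub",f(195,220,188,220),"jar",f(280,315,252,275),"stopper",f(250,280,403,430),"bg",f(330,345,230,270))
D=load("side3")
for n,im in(("S",S),("D",D)):
    H=hsv(im);q=proj(im,(.642,.1045,.17)).astype(int);m=((H[...,2]>165)&(H[...,1]<25)).astype(np.uint8)*255
    m[:,:q[0]-40]=0;m[:,q[0]+40:]=0;m[:q[1]-50]=0;m[q[1]+60:]=0
    c=max(cv2.findContours(m,cv2.RETR_EXTERNAL,cv2.CHAIN_APPROX_NONE)[0],key=cv2.contourArea)
    print(n,cv2.boundingRect(c),"expected head top",proj(im,(.642,.1045,.245)).round(1),"base",proj(im,(.642,.1045,.1)).round(1))
from bench import job
E
```

```text
rack diff 5.6 scrub 6.5 jar 5.8 stopper 5.0 bg 6.7
S (291, 264, 26, 57) expected head top [304.9 267.5] base [306.4 310.5]
D (381, 172, 18, 39) expected head top [391.  166.5] base [385.4 206.2]
```

```bash
python3 -c "
from bench import job
print(job.close_job())"
```

```text
the job is handed in; nothing more can be done
None
```

I handed the job in at about 27 s of the 72 s, but the hand-in returned no verdict. My last check from the images put the container and dispenser upright on the ledge, the board seated in the empty slot, and the jar, scrubber and stopper unmoved.

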